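# Clamp freshly cast brackets in the post-cure jig

### The job

The jig's toggle clamp was left thrown over with nothing under its pad: open it, swing the retaining bar well clear, lift every cast bracket out of the mould and lay each one flat in a bay of its own in the jig, with the long side of its foot towards the side the bar swings in from. When all are loaded, and with the clamp open, swing the bar back over the feet until it meets its stop, then push the toggle clamp's handle over past its dead point so that the pad holds the bar down. Leave the other things on the bench where they are.

Things in the scene. Friction and masses are not known exactly. Their poses are not given: they have to be found in the camera images.
- mould: Grey casting mould, fixed block 136 (x) x 116 (y) x 22 mm. Origin: centre of its underside. Four open cavities 43 (x) x 37 (y) mm, 10 mm deep (floor 12 mm above the bench), centred at x +-31, y +-26 mm in its frame; each holds one bracket or is empty.
- jig: Aluminium jig, fixed. Base plate x -31..+55, y -240..+150 mm in its frame, 12 mm thick. Origin: on the bench (z 0) under the middle of the row of four open bays along its y. Ribs between bays 4 mm thick, 8 mm high (tops at z 20); inside, a bay is 44 mm (y) by 48 mm (x -14..+34). The bar swings in over the bays from the +x side; the clamp stands at the -y end.
- retaining_bar (a joint): Angle of the flat steel bar (285 long, 16 wide, z 23..35 mm) about its upright pin. 0 = home at the stop, lying along the jig's y over the brackets' feet (covers jig x 12..28 mm); grows as the free end swings out to the jig's +x (anticlockwise from above), to 1.1 rad. Stays where left; 1 N at the knob moves it. From 0.8 rad there is room to load all bays.
- bar_knob (a point): Centre of the upright black knob (14 mm across, 26 mm high, z = 43..69 mm) on top of the retaining bar, 228 mm from the pivot, near the free end: push or pinch it to swing the bar.
- clamp_handle (a joint): Toggle clamp handle angle. 0 = closed end stop, where it locks (handle 0.08 rad past upright, leaning to the jig's +y); grows as it swings towards the jig's -y, which lifts the pad arm, to 1.0 rad (open). Dead point at 0.08. On closing, from about 0.45 down the sprung pad presses on the bar: a few N at the grip; let go short of the dead point it springs back. Elsewhere it stays where left.
- handle_grip (a point): Point in the black grip (18 mm across, 34 long) of the clamp handle, 66 mm from the handle's pivot, 13 mm below the grip's end. It moves in the plane jig x = 20 mm. A level push with closed fingers (tips at about z 104 mm), towards the jig's -y opens the clamp, towards +y closes it.
- bar_pivot (a point): Pivot pin of the bar, at jig x 20, y 120, z 29 mm.
- bar_stop (a point): Top of the steel stop block that the bar's free end meets (12 x 12 mm, jig x 0..12, y -138..-126, top at z 34 mm).
- clamp_pivot (a point): Pivot of the clamp handle, at jig x 20, y -215, z 70 mm; its axis is the jig's x.
- clamp_pad: Black rubber pad, 14 mm across, under the clamp's arm. Origin: centre of its lower face. With the clamp closed it presses on top of the bar at jig x 20, y -152 mm with about 10 N.
- bay0 (a point): Bay 0 of the jig: the point on its floor (12 mm above the bench) where a bracket's origin belongs, at jig x 0, y +72 mm. Axes as the jig.
- bay1 (a point): Bay 1 of the jig: the point on its floor (12 mm above the bench) where a bracket's origin belongs, at jig x 0, y +24 mm. Axes as the jig.
- bay2 (a point): Bay 2 of the jig: the point on its floor (12 mm above the bench) where a bracket's origin belongs, at jig x 0, y -24 mm. Axes as the jig.
- bay3 (a point): Bay 3 of the jig: the point on its floor (12 mm above the bench) where a bracket's origin belongs, at jig x 0, y -72 mm. Axes as the jig.
- bracket0: White cast bracket, 50 g (may be absent). Flat foot 40 (x) x 34 (y) x 8 mm with an upright web 10 (x) x 30 (y), top 38 mm above the underside. Origin: underside, below the web's middle; the foot reaches 10 mm to -x and 30 mm to +x of it. Grip the web. In a bay the long foot points to the jig's +x (under the bar), with about 4 mm of play each way.
- bracket1: White cast bracket, 50 g (may be absent). Flat foot 40 (x) x 34 (y) x 8 mm with an upright web 10 (x) x 30 (y), top 38 mm above the underside. Origin: underside, below the web's middle; the foot reaches 10 mm to -x and 30 mm to +x of it. Grip the web. In a bay the long foot points to the jig's +x (under the bar), with about 4 mm of play each way.
- bracket2: White cast bracket, 50 g (may be absent). Flat foot 40 (x) x 34 (y) x 8 mm with an upright web 10 (x) x 30 (y), top 38 mm above the underside. Origin: underside, below the web's middle; the foot reaches 10 mm to -x and 30 mm to +x of it. Grip the web. In a bay the long foot points to the jig's +x (under the bar), with about 4 mm of play each way.
- bracket3: White cast bracket, 50 g (may be absent). Flat foot 40 (x) x 34 (y) x 8 mm with an upright web 10 (x) x 30 (y), top 38 mm above the underside. Origin: underside, below the web's middle; the foot reaches 10 mm to -x and 30 mm to +x of it. Grip the web. In a bay the long foot points to the jig's +x (under the bar), with about 4 mm of play each way.
- timer: Bystander: white bench timer, 66 x 66 x 18 mm. Origin: centre of its underside. Leave it where it is.
- beaker: Bystander: clear plastic beaker, 57 across, height 71 mm. Origin: centre of its underside. Leave it where it is.
- reagent_bottle: Bystander: small brown bottle with a white cap, 45 across, height 93 mm. Origin: centre of its underside. Leave it where it is.
Things that resemble listed ones, but are neither listed nor needed, are in the scene too. What is shaped like the bracket2 but brown or red is not meant.

How it is judged (in metres and radians):
On the way, in this order (a step that is already met when the one before it is completed fails the run):
1. the retaining bar is swung well clear (value of joint retaining_bar above 0.7 rad), for 0.2 s.
2. every bracket lies flat in a bay of its own, right way round (x of bracket0 in the frame of jig between -0.008 and 0.008 m and y of bracket0 in the frame of jig between -0.098 and 0.098 m and z of bracket0 in the frame of jig between 0.008 and 0.016 m and angle between each of bracket0, bracket1, bracket2, bracket3's own z axis and vertical below 0.1 rad and linear speed of each of bracket0, bracket1, bracket2, bracket3 below 0.03 m/s and x of bracket1 in the frame of jig between -0.008 and 0.008 m and y of bracket1 in the frame of jig between -0.098 and 0.098 m and z of bracket1 in the frame of jig between 0.008 and 0.016 m and x of bracket2 in the frame of jig between -0.008 and 0.008 m and y of bracket2 in the frame of jig between -0.098 and 0.098 m and z of bracket2 in the frame of jig between 0.008 and 0.016 m and x of bracket3 in the frame of jig between -0.008 and 0.008 m and y of bracket3 in the frame of jig between -0.098 and 0.098 m and z of bracket3 in the frame of jig between 0.008 and 0.016 m), for 0.2 s.
3. the bar is back at its stop over the feet while the clamp is still open (all of step 2 and value of joint retaining_bar below 0.05 rad and value of joint clamp_handle above 0.4 rad), for 0.2 s.
4. the clamp is past its dead point and its pad presses on the bar (value of joint each of retaining_bar, clamp_handle below 0.05 rad and contact force between clamp_pad and anything else above 5 N), for 0.2 s.
At the end, for the whole second after the job is handed in: Every bracket lies flat (within 0.10 rad) and at rest on the floor of a bay (within 4 mm), its web within 8 mm of the bay points' line, one to a bay; the bar is within 0.05 rad of its stop; the handle is past its dead point (under 0.05 rad) and the pad presses with more than 5 N (all of step 2 and all of step 4); the robot touches nothing.
It fails at once if a bystander is pushed more than 40 mm (distance of any of timer, beaker, reagent_bottle from where it was at the start of the episode above 0.04 m).
Of bracket0, bracket1, bracket2, bracket3 only 3 to 4 are there at a start; the rules pass over those that are not, and their reading is None.
At some moment in a run one of bracket0, bracket1, bracket2, bracket3 may be knocked a few centimetres aside while the robot is not near it.
Once in a run the grip may slacken for a moment while it holds something.
It also fails if it takes over 192 s, if anything falls off the work surface, if the arm or the gripper's body presses on something with over 40 N, if the wrist force passes 120 N, or if a joint passes its speed limit or range.

### The arm

A 6-joint arm with a two-finger parallel gripper is mounted at the origin on a cart in front of the work surface, level with it; the furniture and walls round the work are solid. World frame = base frame: x ahead of the robot, y to its left, z up, the work surface at z = 0. Lengths are in mm, angles in rad, forces in N, time in s.
With the tool pointing down it reaches from about 400 to 925 mm from the base axis. Payload 12.5 kg.
Tool frame: the origin (TCP) lies midway between the tips of the shut fingers; the grasp point (between the pads) lies 19 mm behind it; z points along the fingers, y is the line along which they close (so a half turn about z gives the same grasp; the last joint's range is limited). The gripper opens to 95 mm and grips with 3 to 60 N. Pads are 20 mm wide; open, the fingers measure 119 mm over their backs; the gripper's body (75 mm by 180 mm) begins 59 mm behind the grasp point.
Start: joints at [1.004, 0.491, 1.559, -0, 1.092, -0.106], TCP at [277.902, 559.837, 214.661] pointing down, gripper open.
Joint ranges: [-3.1, 3.1], [-0.84, 2.19], [0.05, 2.79], [-1.13, 4.28], [0.06, 2.93], [-2.69, 2.69]. Speed limits (rad/s): [2.22, 2.22, 2.79, 3.14, 3.14, 3.14].

### API

Orientations are given as [roll, pitch, yaw] about the fixed x, y, z axes, in that order (R = Rz(yaw) Ry(pitch) Rx(roll)).
In Python, from cell import readout, eyes, env gives the robot as it stands.
- The arm moves only by the tool move_arm, never from a script. Its argument "plan" is a list of rows, each a list of 3 entries, a list of its own where there are three numbers: the turn, a rotation vector about the tool's x, y, z in degrees, then the shift along the tool's x, y, z in m, then the gripper command: -1 is shut, 1 is fully open, values between are in proportion. In form: [[[ax, ay, az], [x, y, z], jaw], ...]. A call has 1 to 5 rows; each row is the pose to reach, as a shift and turn from the pose commanded when the call began, along the tool's axes at that moment; what a row does not reach only later rows make up. A row lasts 1/8 s, in which the tool goes at most 62.5 mm and 10.7 degrees, less where a joint would pass 70% of its speed; a pose out of reach is approached as far as the arm can. A call with a gripper value outside its range is refused whole. The fingers move at their own pace and stop on an object; the grip force is fixed at half the most. Time passes only in rows, so rows that repeat a pose let the fingers close. It gives the time, the measured TCP pose, the force, the opening and the grip force at its end, in the units of the state.
- readout.state(): the state, without advancing time (a new reading comes with each control period).
- eyes.read_camera(name): name is "side" or "top"; returns a dict with "img" (400x640x3 uint8, red, green, blue), "K" (3x3 intrinsics, pixels), "extrinsics" (4x4, takes a point from camera to world coordinates). Camera axes: x right, y up, looking along -z (the intrinsics and any distortion apply to the point x, -y, -z); pixel columns grow to the right and rows downward; lengths in mm; the calibration is good to about 2 mm. A picture is of the moment at which its call begins. There is no depth.
- env.job_done(): hands the job in; it is judged then, once.
Trained networks look in a picture, given as the dict that the camera call returned (one of the last four; its "shot" number tells which), for a name from the list of things; names that differ only in an ending like _2 or _b are one class to them, and where a whole thing is asked for, a point or a joint stands for the part that bears it (a point fixed in the world has none). Each returns a list of dicts, best first, with "score" (0 to 1); they miss things now and then, are a little off and sometimes report something else, mostly with a low value. They report only what shows in the picture. A call takes as long as a camera call. They do not tell look-alikes from the thing itself.
- eyes.cut_out(picture, name): "mask" (400x640 bool, what is visible of it) and "uv" ([column, row] in pixels, amid what is visible of it).
The state is a dict: "t": time; "joints": joint angles; "qvel": joint speeds; "tau": joint torques, N m; "eef_pos": TCP position; "tcp_rot": TCP orientation; "ft_force": force on the tool from outside, world axes, zero at the start; "moment": the same for the moment, N m; "opening": opening from 0.0 (shut) to 1.0 (fully open); "grip_force": force on a finger pad.
Only numpy, scipy, OpenCV 4.12 (cv2) and the standard library are available. Lean on these libraries where they do the work, as an engineer would, in place of code of your own. Each camera call takes 0.05 s, during which the arm holds its last target. There are 200 camera calls.

## Working session

There is one attempt and no reset: what is moved stays moved. The work goes in short steps, Python scripts to look and compute and a tool call to move; the robot and the scene stay as the last step left them, time stands still between calls to the robot, and variables do not carry over. Pictures are saved under pics/ and viewed, at most 14 in all, crops included, and the job is handed in when it is done.

Besides the shell and the picture viewer there is one more tool, called after ">>>" as name(argument=value, ...) on one line, values as JSON. move_arm: Moves the arm, as the interface text tells. Its arguments: {"type":"object","properties":{"plan":{"type":"array","items":{"type":"array"}}},"required":["plan"]}

```bash
ls; mkdir -p pics; python3 - <<'E'
from cell import readout, eyes, env
import cv2, numpy as np
s=readout.state(); print(s)
for n in("top","side"):
    p=eyes.read_camera(n); cv2.imwrite(f"pics/{n}0.png",p["img"][:,:,::-1]); print(n,p.keys(),p["K"],p["extrinsics"])
    for k in ("mould","jig","bracket0","bar_knob","handle_grip","clamp_pad","timer","beaker","reagent_bottle"):
        for r in eyes.cut_out(p,k)[:6]: print(k,round(r["score"],2),np.round(r["uv"]),r["mask"].sum())
E
```

```text
pics
{'t': 0.0, 'joints': array([ 1.00440748e+00,  4.91548116e-01,  1.55948056e+00,  6.49303400e-06,
        1.09167960e+00, -1.05622917e-01]), 'qvel': array([-0.00149595,  0.00164073, -0.00090094,  0.00190145,  0.00048972,
       -0.0002017 ]), 'tau': array([-3.39890736e-03, -6.12636065e+01, -2.58174419e+01,  6.91151619e-02,
        4.82896809e-02, -1.18875128e-04]), 'eef_pos': array([277.75042142, 559.60900115, 214.05814277]), 'tcp_rot': array([-3.14048386e+00, -1.23342589e-04,  2.68082366e+00]), 'ft_force': array([-0.214894  ,  0.13354077,  0.06548429]), 'moment': array([0.01769679, 0.00218668, 0.02761187]), 'grip_force': 0.0, 'opening': 0.998378565929036}
top dict_keys(['img', 'K', 'extrinsics', 'shot']) [[369.40519816   0.         320.81933018]
 [  0.         369.40519816 209.03459881]
 [  0.           0.           1.        ]] [[ 7.96946770e-03  9.98279946e-01 -5.80830187e-02  5.12459452e+02]
 [-9.99961658e-01  7.74516584e-03 -4.08584819e-03  1.91521191e+01]
 [-3.62895769e-03  5.81133538e-02  9.98303395e-01  1.19391113e+03]
 [ 0.00000000e+00  0.00000000e+00  0.00000000e+00  1.0
[... 708 characters left out ...]
  0.           0.           1.        ]] [[ 9.40329065e-01  1.26505629e-01 -3.15875886e-01  8.23980567e+01]
 [-3.40118467e-01  3.22072864e-01 -8.83509195e-01 -1.28623564e+03]
 [-1.00338352e-02  9.38224598e-01  3.45881376e-01  6.07677684e+02]
 [ 0.00000000e+00  0.00000000e+00  0.00000000e+00  1.00000000e+00]]
mould 0.64 [296. 199.] 505
jig 0.8 [315. 242.] 2504
bracket0 0.67 [313. 208.] 103
bracket0 0.51 [298. 188.] 42
bracket0 0.48 [321. 229.] 185
bracket0 0.44 [290. 197.] 62
bar_knob 0.89 [337. 230.] 445
handle_grip 0.45 [326. 232.] 111
clamp_pad 0.68 [316. 241.] 2640
timer 0.7 [256. 188.] 154
beaker 0.9 [348. 192.] 322
reagent_bottle 0.66 [313. 248.] 2540
reagent_bottle 0.63 [408. 268.] 635
```

```bash
python3 - <<'E'
import cv2
a=cv2.imread("pics/top0.png")[150:300,160:480]; cv2.imwrite("pics/topc.png",cv2.resize(a,(800,375),interpolation=cv2.INTER_CUBIC))
a=cv2.imread("pics/side0.png")[140:320,220:460]; cv2.imwrite("pics/sidec.png",cv2.resize(a,(800,600),interpolation=cv2.INTER_CUBIC))
E
```

```text
(no output)
```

View pics/topc.png

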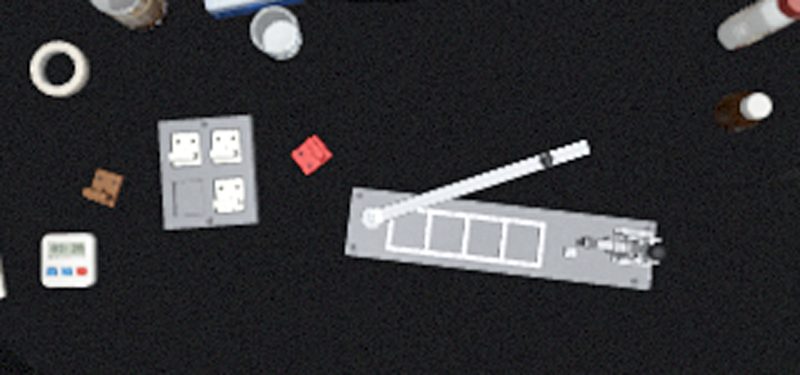

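View pics/sidec.png

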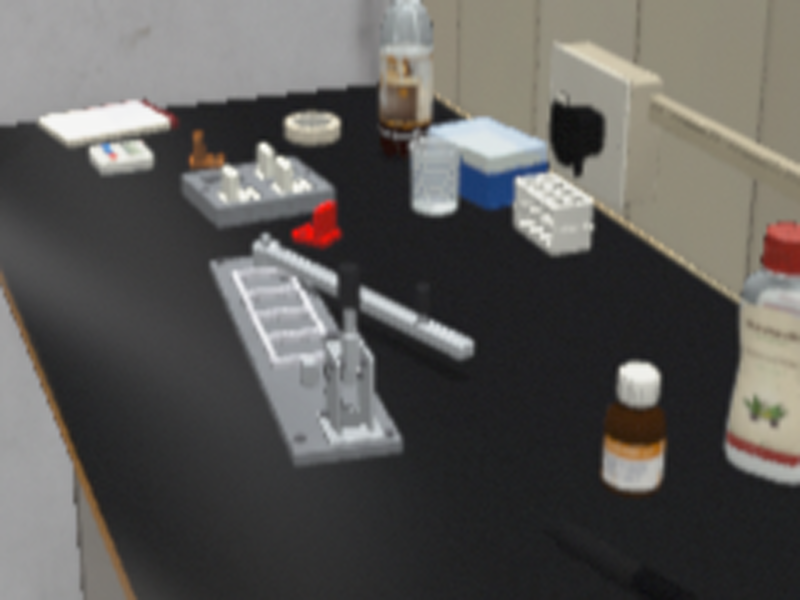

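Top view, crop at 2.5x: the mould is at about (242,219) full-image pixels. White brackets are in three cavities at (234,209), (250,208) and (251,227), and the lower-left cavity is empty. The jig runs (300,225) to (422,265), with the bar pin on its left and the clamp on its right. The bar is half out, with its knob at (378,213). The side view shows the clamp handle upright, i.e. closed.

Look-alikes for a bracket: red at (284,212) and brown at (202,225), both rejected by colour. Next I'll fit poses.

```bash
cat > h.py <<'E'
from cell import readout, eyes, env
import cv2, numpy as np
from scipy.optimize import minimize
from scipy.spatial.transform import Rotation as R
def proj(p,P):
    E=p["extrinsics"]; c=(np.asarray(P,float)-E[:3,3])@E[:3,:3]; c=c*[1,-1,-1]
    u=c@p["K"].T; return u[:,:2]/u[:,2:]
def ray(p,uv,z):
    E=p["extrinsics"]; d=np.linalg.inv(p["K"])@[uv[0],uv[1],1]; d=E[:3,:3]@(d*[1,-1,-1])
    return E[:3,3]+d*(z-E[2,3])/d[2]
def w(pose,P):
    P=np.asarray(P,float); c,s=np.cos(pose[2]),np.sin(pose[2])
    return np.c_[pose[0]+c*P[:,0]-s*P[:,1],pose[1]+s*P[:,0]+c*P[:,1],P[:,2]]
def rect(x0,x1,y0,y1,z,n=40):
    t=np.linspace(0,1,n)[:,None]; C=np.array([[x0,y0,z],[x1,y0,z],[x1,y1,z],[x0,y1,z]],float)
    return np.vstack([C[i]+(C[(i+1)%4]-C[i])*t for i in range(4)])
def grad(p,s=1.0):
    g=cv2.GaussianBlur(cv2.cvtColor(p["img"],cv2.COLOR_RGB2GRAY).astype(np.float32),(0,0),s)
    return np.hypot(cv2.Sobel(g,5,1,0),cv2.Sobel(g,5,0,1))
def fit(pics,P,x0,step=(15,15,.1)):
    x0=np.array(x0,float)
    for s in (2.5,1.0):
        G=[(p,grad(p,s)) for p in pics]
        def cost(q):
            v=0
            for p,g in G:
                m=proj(p,w(q,P)).astype(np.float32)
                v-=cv2.remap(g,m[:,0].copy(),m[:,1].copy(),1).mean()
            return v
        r=minimize(cost,x0,method="Nelder-Mead",options=dict(initial_simplex=np.vstack([x0]+[x0+np.eye(3)[i]*step[i] for i in range(3)]),xatol=.02,fatol=1e-3)); x0=r.x; step=np.array(step)/4
    return r.x,r.fun
def go(x,y,z,yaw_y=None,base=None):
    "shift (m) in tool axes and turn about tool z (deg) to reach world TCP; yaw_y = world direction (rad) of closing line"
    s=readout.state(); T=R.from_euler("xyz",s["tcp_rot"]).as_matrix()
    d=T.T@(np.array([x,y,z])-s["eef_pos"])/1000; a=0
    if yaw_y is not None:
        cur=np.arctan2(T[1,1],T[0,1]); a=-np.degrees((yaw_y-cur+np.pi/2)%np.pi-np.pi/2)
    print("turn",round(a,1),"shift",np.round(d,4)); return d,a
E
python3 - <<'E'
from h import *
t=eyes.read_camera("top"); s=eyes.read_camera("side")
M=np.vstack([rect(-68,68,-58,58,22)]+[rect(a-21.5,a+21.5,b-18.5,b+18.5,22) for a in(-31,31) for b in(-26,26)])
J=np.vstack([rect(-31,55,-240,150,12),rect(-14,34,-94,94,20),rect(-14,34,-94,94,20)])
m0=ray(t,(243,218.5),22); a=ray(t,(309,236.5),29);b=ray(t,(402,249),12)
print(m0,a)
for nm,P,x0 in(("mould",M,[m0[0],m0[1],-.03]),("jig",J,None)):
    if x0 is None:
        j=ray(t,(346.5,244.5),20); x0=[j[0]-10,j[1],-.1]
    for pics in([t],[s],[t,s]):
        print(nm,[np.round(v,3) for v in fit(pics,P,x0)])
k=ray(t,(378,213.5),56); print("knob",k)
E
```

```text
[548.61861752 270.81912461  22.        ] [493.4091883   60.40804488  29.        ]
mould [array([5.48742e+02, 2.71872e+02, 7.50000e-02]), np.float64(-162.875)]
mould [array([ 5.46586e+02,  3.44221e+02, -9.00000e-03]), np.float64(-155.375)]
mould [array([5.48441e+02, 2.71962e+02, 7.30000e-02]), np.float64(-287.456)]
jig [array([ 4.76426e+02, -5.58270e+01, -1.91000e-01]), np.float64(-149.055)]
jig [array([ 4.40426e+02, -2.02960e+01, -1.26000e-01]), np.float64(-114.444)]
jig [array([ 4.8740e+02, -5.7527e+01, -2.4100e-01]), np.float64(-262.803)]
knob [ 566.2482486 -152.5111752   56.       ]
```

```bash
python3 - <<'E'
from h import *
t=eyes.read_camera("top"); s=eyes.read_camera("side")
J=np.vstack([rect(-31,55,-240,150,12)]+[rect(-14,34,c-22,c+22,20) for c in(-72,-24,24,72)])
best={}
j=ray(t,(346.5,244.5),20)
for nm,pics in(("t",[t]),("s",[s]),("ts",[t,s])):
    L=[fit(pics,J,[j[0]+dx-10,j[1]+dy,-.11],(6,6,.03)) for dx in(-12,-6,0,6,12) for dy in(-10,0,10)]
    L.sort(key=lambda r:r[1]); print(nm,[(np.round(v,3),round(f,1)) for v,f in L[:2]])
q=L[0][0]
o=np.ascontiguousarray(t["img"][:,:,::-1][150:300,160:480]); o=cv2.resize(o,None,fx=2.5,fy=2.5,interpolation=2)
M=np.vstack([rect(-68,68,-58,58,22)]+[rect(a-21.5,a+21.5,b-18.5,b+18.5,22) for a in(-31,31) for b in(-26,26)])
for P,qq in((J,q),(M,[548.5,272,.074])):
    for u in proj(t,w(qq,P)): cv2.circle(o,tuple(int(v) for v in (u-[160,150]+.5)*2.5),0,(0,255,0),-1)
mc=cv2.resize(t["img"][:,:,::-1][192:246,218:272],(432,432),interpolation=2)
cv2.imwrite("pics/ov.png",np.vstack([o[80:300],np.pad(cv2.resize(mc,(380,380)),((0,0),(0,420),(0,0)))]))
# which end of each cavity the foot's web shade: knob
c,sn=np.cos(q[2]),np.sin(q[2]); Rj=np.array([[c,-sn],[sn,c]])
k=ray(t,(378,213.5),56)[:2]; kj=Rj.T@(k-q[:2]); print("knob jig",kj,"ang",np.arctan2(kj[0]-20,120-kj[1]),np.hypot(kj[0]-20,120-kj[1]))
print("grip handle world",w(q,[[20,-215+66*np.sin(.08),136]]))
E
```

```text
t [(array([ 4.43521e+02, -5.33740e+01, -1.03000e-01]), np.float64(-174.4)), (array([ 4.43543e+02, -5.32820e+01, -1.03000e-01]), np.float64(-174.3))]
s [(array([ 5.16588e+02, -6.57710e+01,  1.40000e-01]), np.float64(-157.6)), (array([ 5.31327e+02, -9.32180e+01, -5.80000e-02]), np.float64(-147.8))]
ts [(array([ 5.28522e+02, -6.24140e+01, -1.03000e-01]), np.float64(-300.0)), (array([ 5.28607e+02, -6.24350e+01, -1.04000e-01]), np.float64(-299.9))]
knob jig [ 46.80814363 -85.73090546] ang 0.12957673016494772 207.47019551226472
grip handle world [[ 526.80747085 -273.08394732  136.        ]]
```

View pics/ov.png

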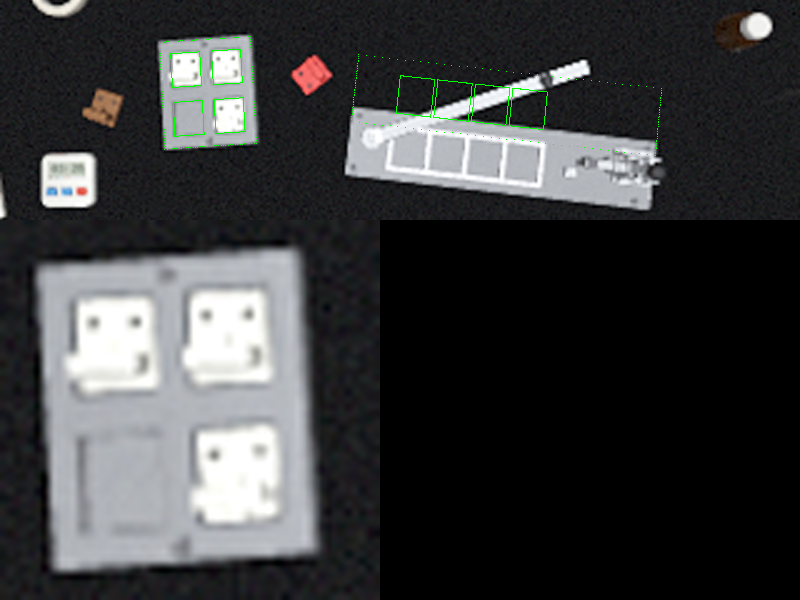

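```bash
python3 - <<'E'
from h import *
t=eyes.read_camera("top"); s=eyes.read_camera("side")
plate=[rect(-31,55,-240,150,12)]; J=np.vstack(plate+[rect(-14,34,c-22,c+22,20) for c in(-72,-24,24,72)])
# corners of the plate in the top picture (crop px/2.5+offset)
C=np.array([[353,188],[657,222],[650,290],[346,255]])/2.5+[160,150]
X=np.array([ray(t,c,12)[:2] for c in C]); L=np.array([[55,150],[55,-240],[-31,-240],[-31,150]])
A,_=cv2.estimateAffinePartial2D(L.astype(np.float32),X.astype(np.float32)); y=np.arctan2(A[1,0],A[0,0])
x0=[A[0,2],A[1,2],y]; print("corners",x0,np.hypot(*A[:,0]))
for nm,pics in(("t",[t]),("s",[s]),("ts",[t,s])):
    L=[fit(pics,J,[x0[0]+dx,x0[1]+dy,x0[2]],(3,3,.02)) for dx in(-6,-3,0,3,6) for dy in(-4,0,4)]
    L.sort(key=lambda r:r[1]); print(nm,[(np.round(v,3),round(f,1)) for v,f in L[:2]])
    if nm=="t": q=L[0][0]
c,sn=np.cos(q[2]),np.sin(q[2]); Rj=np.array([[c,-sn],[sn,c]])
k=ray(t,(378,213.5),56)[:2]; kj=Rj.T@(k-q[:2]); print("knob jig",kj,"ang",np.arctan2(kj[0]-20,120-kj[1]),np.hypot(kj[0]-20,120-kj[1]))
print("grip world",w(q,[[20,-215+66*np.sin(.08),136]]),"pivot",w(q,[[20,120,29]]),ray(t,(309.2,236.8),29))
o=cv2.resize(t["img"][:,:,::-1][150:300,270:450],None,fx=4.4,fy=4,interpolation=2)
o2=cv2.resize(s["img"][:,:,::-1][180:300,270:390],None,fx=5,fy=5,interpolation=2)
for im,p,of,f in((o,t,[270,150],[4.4,4]),(o2,s,[270,180],[5,5])):
    for u in proj(p,w(q,J)): cv2.circle(im,tuple(int(v) for v in (u-of+.5)*f),0,(0,255,0),-1)
cv2.imwrite("pics/ov2.png",o);cv2.imwrite("pics/ov3.png",o2)
E
```

```text
corners [np.float64(458.749564707061), np.float64(-57.39526280516361), np.float64(-0.10443372608352491)] 0.998595505210226
t [(array([ 4.43565e+02, -5.32810e+01, -1.03000e-01]), np.float64(-174.7)), (array([ 4.43529e+02, -5.32810e+01, -1.03000e-01]), np.float64(-174.7))]
s [(array([ 5.47903e+02, -1.13230e+02,  3.90000e-01]), np.float64(-179.4)), (array([ 5.48001e+02, -1.13103e+02,  3.92000e-01]), np.float64(-179.4))]
ts [(array([ 5.2857e+02, -6.2450e+01, -1.0300e-01]), np.float64(-299.7)), (array([ 5.28559e+02, -6.24800e+01, -1.02000e-01]), np.float64(-299.7))]
knob jig [132.22000473 -86.11366397] ang 0.498577506512287 234.68313091291114
grip world [[ 441.9332159 -263.9518334  136.       ]] pivot [[475.77677855  64.03231938  29.        ]] [492.47312866  59.76965059  29.        ]
```

View pics/ov2.png

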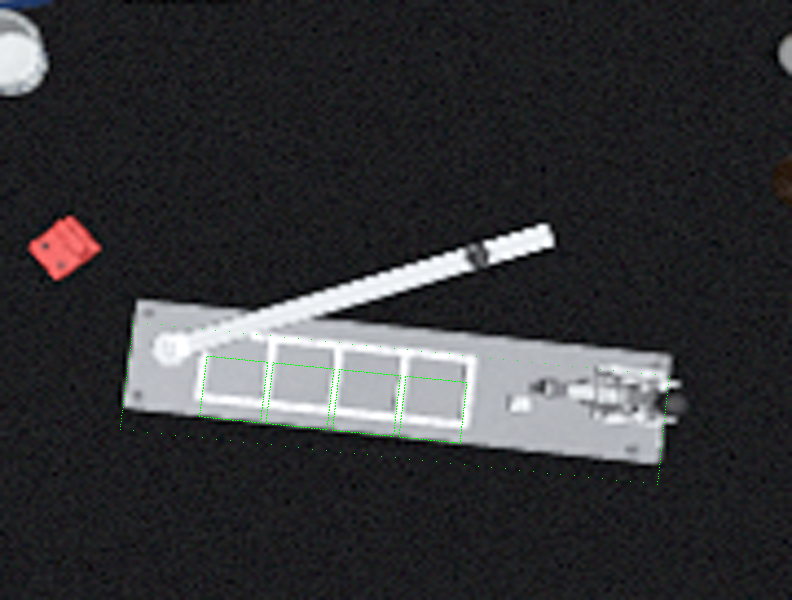

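View pics/ov3.png

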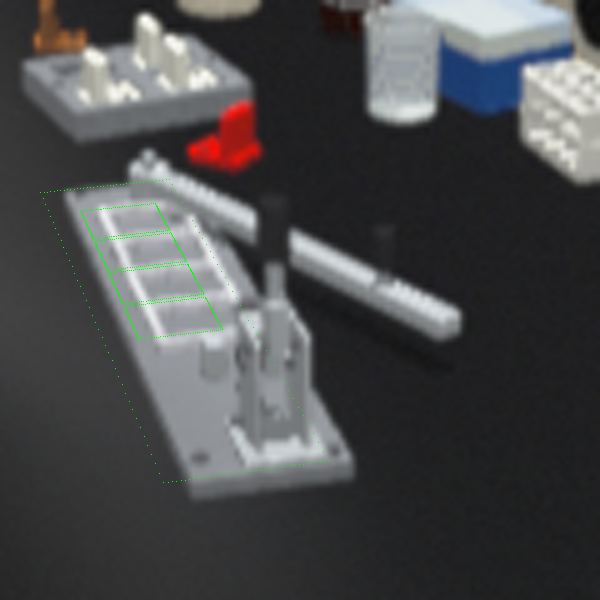

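The mould overlay fits. All three brackets already have the long foot towards world +x. The jig fit slid about 15 mm towards the robot, because it latched onto the stronger rib edges. I'll refine it locally from the corner solution.

```bash
python3 - <<'E'
from h import *
t=eyes.read_camera("top"); s=eyes.read_camera("side")
x0=np.array([458.7,-57.4,-.104])
P=rect(-31,55,-240,150,12); B=np.vstack([rect(-14,34,c-22,c+22,20) for c in(-72,-24,24,72)])
def g(p,sg):
    return grad(p,sg)
out=[]
for nm,pics,Q in(("t plate",[t],P),("t bays",[t],B),("t both",[t],np.vstack([P,B])),("s both",[s],np.vstack([P,B]))):
    G=[grad(p,.7) for p in pics]; best=None
    for dx in np.arange(-7,7.1,1):
        for dy in np.arange(-7,7.1,1):
            for da in np.arange(-.012,.0121,.004):
                q=x0+[dx,dy,da]; v=0
                for p,gg in zip(pics,G):
                    m=proj(p,w(q,Q)).astype(np.float32); v+=np.minimum(cv2.remap(gg,m[:,0].copy(),m[:,1].copy(),1),150).mean()
                if best is None or v>best[0]: best=(v,q)
    print(nm,round(best[0],1),np.round(best[1],3)); out.append(best[1])
for q in(out[2],):
    c,sn=np.cos(q[2]),np.sin(q[2]); Rj=np.array([[c,-sn],[sn,c]])
    kj=Rj.T@(ray(t,(378.6,213.8),56)[:2]-q[:2]); print("knob jig",kj,"ang",np.arctan2(kj[0]-20,120-kj[1]),np.hypot(kj[0]-20,120-kj[1]))
    for uv,z in(((423.6,250.7),149),): print("grip jig",Rj.T@(ray(t,uv,z)[:2]-q[:2]))
    print("pivot",Rj.T@(ray(t,(308.6,236.7),37)[:2]-q[:2]))
    print("clamp world",w(q,[[20,-215,104],[20,-180,104],[20,-215+34,104],[20,-212,104]]))
E
```

```text
t plate 147.8 [ 4.607e+02 -5.540e+01 -9.600e-02]
t bays 135.7 [ 4.557e+02 -5.840e+01 -1.040e-01]
t both 137.3 [ 4.557e+02 -5.840e+01 -1.040e-01]
s both 121.7 [ 4.617e+02 -5.040e+01 -1.160e-01]
knob jig [119.00652638 -84.05787696] ang 0.45172831816979314 226.8080893971225
grip jig [  24.02705899 -206.75532249]
pivot [ 24.57237962 122.98368855]
clamp world [[ 453.27222329 -274.3145801   104.        ]
 [ 456.90566513 -239.50368956  104.        ]
 [ 456.8018525  -240.49828643  104.        ]
 [ 453.58366116 -271.33078948  104.        ]]
```

Pin and grip landmarks agree with the plate fit: jig ≈ (460, -55.6), yaw -0.10. Bar angle ≈ 0.45. Moving now, and aligning tool x with jig +y and tool y with jig +x.

>>> move_arm(plan=[[[0, 0, 10.5], [-0.053, -0.031, 0], -1], [[0, 0, 21], [-0.106, -0.063, 0], -1], [[0, 0, 31.5], [-0.159, -0.094, 0], -1], [[0, 0, 42], [-0.212, -0.126, 0], -1], [[0, 0, 52.5], [-0.265, -0.157, 0], -1]])

```text
t: 2.02
eef_pos: [446.3, 299.7, 214.9]
tcp_rot: [3.141, -0.0, 1.759]
ft_force: [1.5, 0.1, -0.2]
opening: 0.532
grip_force: 0.0
```

```bash
cat >> h.py <<'E'
JP=np.array([460,-55.6,-.10])
def goj(jx,jy,z,ang=JP[2]):
    x,y,_=w(JP,[[jx,jy,0]])[0]; return go(x,y,z,ang)
def inj():
    s=readout.state(); c,sn=np.cos(JP[2]),np.sin(JP[2]); print(round(s["t"],2),"jig",np.round(np.array([[c,sn],[-sn,c]])@(s["eef_pos"][:2]-JP[:2]),1),round(s["eef_pos"][2],1),"F",np.round(s["ft_force"],1),"open",round(s["opening"],3))
E
python3 -c "
from h import *
inj(); goj(20,-172,160)"
```

```text
2.02 jig [-49.1 352.1] 214.9 F [ 1.5  0.1 -0.2] open 0.532
turn 16.5 shift [-0.5222 -0.0826  0.0547]
```

>>> move_arm(plan=[[[0, 0, 8.2], [-0.062, -0.002, 0], -1], [[0, 0, 16.5], [-0.124, -0.005, 0], -1], [[0, 0, 16.5], [-0.186, -0.02, 0], -1], [[0, 0, 16.5], [-0.245, -0.03, 0], -1], [[0, 0, 16.5], [-0.3, -0.045, 0], -1]])

```text
t: 2.65
eef_pos: [459.0, -3.7, 214.9]
tcp_rot: [3.141, 0.0, 1.476]
ft_force: [1.4, -0.5, 0.2]
opening: 0.021
grip_force: 0.0
```

```bash
python3 -c "
from h import *
inj(); goj(20,-172,104)"
```

```text
2.65 jig [-6.2 51.5] 214.9 F [ 1.4 -0.5  0.2] open 0.021
turn 0.3 shift [-0.2236  0.0248  0.1109]
```

>>> move_arm(plan=[[[0, 0, 0], [-0.06, 0.02, 0], -1], [[0, 0, 0], [-0.12, 0.025, 0.01], -1], [[0, 0, 0], [-0.18, 0.025, 0.03], -1], [[0, 0, 0], [-0.22, 0.025, 0.07], -1], [[0, 0, 0], [-0.22, 0.025, 0.111], -1]])

```text
t: 3.28
eef_pos: [463.1, -225.8, 102.6]
tcp_rot: [3.14, 0.001, 1.473]
ft_force: [0.6, 0.2, 0.3]
opening: 0.005
grip_force: 0.0
```

```bash
python3 -c "
from h import *
inj(); goj(20,-234,104)"
```

```text
3.27 jig [  20.1 -169.1] 102.6 F [0.6 0.2 0.3] open 0.005
turn 0.1 shift [-0.0649 -0.0002 -0.0013]
```

Push the handle open towards jig -y, slowly.

>>> move_arm(plan=[[[0, 0, 0], [-0.02, 0, 0], -1], [[0, 0, 0], [-0.035, 0, 0], -1], [[0, 0, 0], [-0.045, 0, 0], -1], [[0, 0, 0], [-0.055, 0, 0], -1], [[0, 0, 0], [-0.063, 0, 0], -1]])

```text
t: 3.9
eef_pos: [457.3, -285.9, 104.0]
tcp_rot: [3.141, -0.0, 1.477]
ft_force: [1.4, 6.8, -6.5]
opening: 0.002
grip_force: 3.6
```

```bash
python3 - <<'E'
from h import *
inj()
p=eyes.read_camera("side"); cv2.imwrite("pics/op1.png",cv2.resize(p["img"][:,:,::-1][120:310,260:440],(560,592),interpolation=2))
E
```

```text
3.9 jig [  20.3 -229.4] 104.0 F [ 1.4  6.8 -6.5] open 0.002
```

View pics/op1.png

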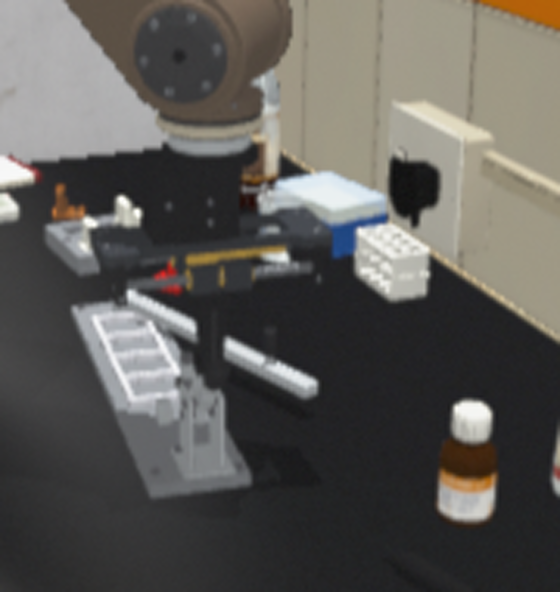

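The picture shows the handle tipping towards the camera at crop (208,350). Contact force is about 9 N. Pushing a bit further.

>>> move_arm(plan=[[[0, 0, 0], [-0.005, 0, 0], -1], [[0, 0, 0], [-0.009, 0, 0], -1], [[0, 0, 0], [-0.009, 0, 0], -1]])

```text
t: 4.32
eef_pos: [455.8, -292.1, 102.4]
tcp_rot: [-3.138, -0.005, 1.476]
ft_force: [4.9, 16.1, -11.1]
opening: 0.006
grip_force: 8.6
```

```bash
python3 -c "
from h import *
inj()"
```

```text
4.33 jig [  19.4 -235.7] 102.4 F [  4.9  16.1 -11.1] open 0.006
```

>>> move_arm(plan=[[[0, 0, 0], [0.03, 0, -0.01], -1], [[0, 0, 0], [0.06, 0.03, -0.04], -0.2], [[0, 0, 0], [0.1, 0.065, -0.05], -0.2], [[0, 0, 0], [0.15, 0.1, -0.05], -0.2], [[0, 0, 0], [0.15, 0.1, -0.02], -0.2]])

```text
t: 4.95
eef_pos: [573.8, -152.7, 125.7]
tcp_rot: [3.135, 0.002, 1.481]
ft_force: [0.1, -0.1, -0.5]
opening: 0.365
grip_force: 0.0
```

```bash
python3 - <<'E'
from h import *
inj(); t=eyes.read_camera("top"); s=eyes.read_camera("side")
a=cv2.resize(t["img"][:,:,::-1][170:290,290:450],(533,400),interpolation=2)
b=cv2.resize(s["img"][:,:,::-1][180:300,270:350],(267,400),interpolation=2)
cv2.imwrite("pics/op2.png",np.hstack([a,b]))
goj(119,-85,48)
E
```

```text
4.95 jig [122.9 -85.2] 125.7 F [ 0.1 -0.1 -0.5] open 0.365
turn 0.4 shift [0.0018 0.0001 0.0739]
```

View pics/op2.png

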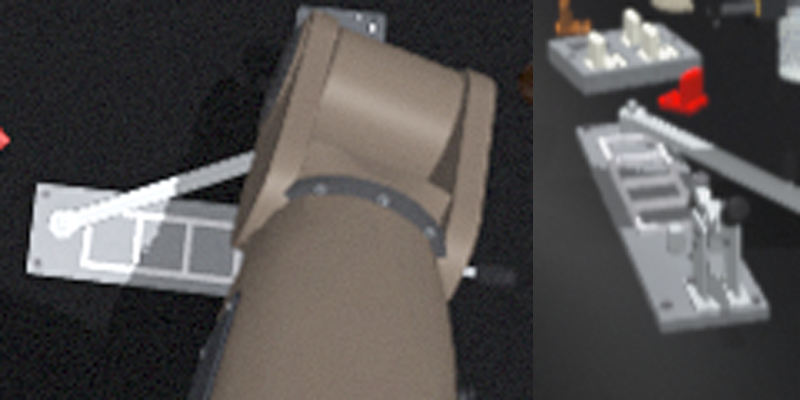

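The clamp is open: the grip has tipped towards -y, at (735,208) in the side crop. Next, descend on the knob and pinch it.

>>> move_arm(plan=[[[0, 0, 0], [0.001, 0, 0.05], -0.2], [[0, 0, 0], [0.001, 0, 0.075], -0.2], [[0, 0, 0], [0.001, 0, 0.075], -1], [[0, 0, 0], [0.001, 0, 0.075], -1], [[0, 0, 0], [0.001, 0, 0.075], -1]])

```text
t: 5.68
eef_pos: [570.7, -154.2, 50.1]
tcp_rot: [3.14, 0.0, 1.476]
ft_force: [2.7, 0.4, 1.3]
opening: 0.142
grip_force: 21.6
```

```bash
python3 -c "
from h import *
inj()
for a in (.45,.55,.65,.75,.85,.95): print(a, np.round([228*(np.sin(a)-np.sin(.45)),-228*(np.cos(a)-np.cos(.45))],1))"
```

```text
5.67 jig [120. -87.] 50.1 F [2.7 0.4 1.3] open 0.142
0.45 [ 0. -0.]
0.55 [20.  10.9]
0.65 [38.8 23.8]
0.75 [56.2 38.5]
0.85 [72.1 54.8]
0.95 [86.3 72.7]
```

>>> move_arm(plan=[[[0, 0, 0], [0.011, 0.02, 0], -1], [[0, 0, 0], [0.024, 0.039, 0], -1], [[0, 0, 0], [0.038, 0.056, 0], -1], [[0, 0, 0], [0.055, 0.072, 0], -1], [[0, 0, 0], [0.073, 0.086, 0], -1]])

```text
t: 6.3
eef_pos: [663.8, -89.0, 50.3]
tcp_rot: [3.14, 0.001, 1.477]
ft_force: [-5.0, 1.3, 5.8]
opening: 0.136
grip_force: 30.0
```

>>> move_arm(plan=[[[0, 0, 0], [0, 0, 0], -1], [[0, 0, 0], [0, 0, 0], -0.5], [[0, 0, 0], [0, 0, 0], -0.2], [[0, 0, 0], [0, 0, -0.06], -0.2], [[0, 0, 0], [0, 0, -0.1], -0.2]])

```text
t: 6.92
eef_pos: [663.0, -89.5, 150.8]
tcp_rot: [3.14, 0.0, 1.476]
ft_force: [0.1, 0.7, 0.6]
opening: 0.395
grip_force: 0.0
```

```bash
python3 - <<'E'
from h import *
inj(); m=[548.5,272,.074]
Q=w(m,[[-31,26,0],[31,26,0],[31,-26,0],[-31,-26,0]]); print("cavities",Q)
# bracket origin: foot centre is +10 in x
O=w(m,[[-41,-26,0],[21,-26,0],[21,26,0]]); print("webs",O)
for o in O: go(o[0],o[1],90,.074)
E
```

```text
6.92 jig [205.3 -13.5] 150.8 F [0.1 0.7 0.6] open 0.395
cavities [[515.66259476 295.63693756   0.        ]
 [577.49291622 300.2207514    0.        ]
 [581.33740524 248.36306244   0.        ]
 [519.50708378 243.7792486    0.        ]]
webs [[509.53445129 243.03992379   0.        ]
 [571.36477274 247.62373762   0.        ]
 [567.52028372 299.48142658   0.        ]]
turn -9.7 shift [ 0.3166 -0.1842  0.0606]
turn -9.7 shift [ 0.327  -0.1231  0.0606]
turn -9.7 shift [ 0.3782 -0.1318  0.0606]
```

>>> move_arm(plan=[[[0, 0, -2], [0.052, -0.03, 0], -0.2], [[0, 0, -4], [0.104, -0.06, 0], -0.2], [[0, 0, -6], [0.156, -0.09, 0], -0.2], [[0, 0, -8], [0.208, -0.12, 0], -0.2], [[0, 0, -9.7], [0.26, -0.15, 0], -0.2]])

```text
t: 7.55
eef_pos: [536.9, 185.1, 148.9]
tcp_rot: [3.141, -0.0, 1.646]
ft_force: [0.4, 0.5, 0.2]
opening: 0.399
grip_force: 0.0
```

```bash
python3 - <<'E'
from h import *
readout.state(); t=eyes.read_camera("top"); inj(); s=readout.state(); print(s["eef_pos"])
a=cv2.resize(t["img"][:,:,::-1][170:290,210:450],(800,400),interpolation=2)
cv2.imwrite("pics/b1.png",a)
go(509.5,243,26,.074)
E
```

```text
7.6 jig [ 48.9 251.8] 149.0 F [-2.6  3.7 -1. ] open 0.401
[533.83664004 190.08894772 148.95196072]
turn 0.3 shift [ 0.0545 -0.0199  0.123 ]
```

View pics/b1.png

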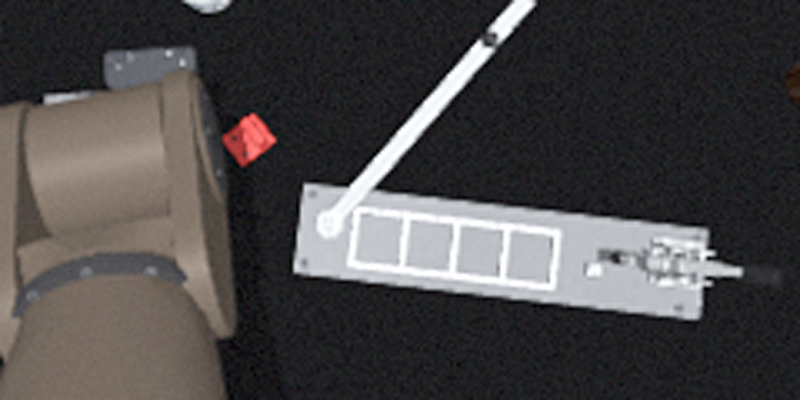

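The bar is well clear and the clamp open, with the grip at (765,275). Closing in on bracket A.

>>> move_arm(plan=[[[0, 0, 0], [0.057, -0.022, 0.01], -0.2], [[0, 0, 0], [0.057, -0.022, 0.06], -0.2], [[0, 0, 0], [0.057, -0.022, 0.085], -0.2], [[0, 0, 0], [0.057, -0.022, 0.085], -0.2]])

```text
t: 8.1
eef_pos: [510.9, 238.6, 62.4]
tcp_rot: [-3.139, 0.001, 1.646]
ft_force: [-0.6, -0.8, -0.6]
opening: 0.401
grip_force: 0.0
```

```bash
python3 - <<'E'
from h import *
t=eyes.read_camera("top")
go(509.5,243,25,.074)
L=np.array([[355,206],[562,230],[556,290],[349,265]])/3.3333+[210,170]-.35
X=np.array([ray(t,c,20)[:2] for c in L])
for k in (38,34):
    A,_=cv2.estimateAffinePartial2D(np.float32([[k,98],[k,-98],[10*2-k,-98],[20-k,98]]),X.astype(np.float32)); print(A[:,2],np.arctan2(A[1,0],A[0,0]),np.hypot(*A[:,0]))
E
```

```text
turn 0.0 shift [ 0.0044 -0.0018  0.0387]
[460.62865134 -56.40098843] -0.10840314816056149 1.009138854818827
[464.67639721 -56.55441253] -0.10722286530060499 1.0101610293884529
```

>>> move_arm(plan=[[[0, 0, 0], [0.004, -0.002, 0.02], -0.2], [[0, 0, 0], [0.004, -0.002, 0.037], -0.2], [[0, 0, 0], [0.004, -0.002, 0.037], -1], [[0, 0, 0], [0.004, -0.002, 0.037], -1], [[0, 0, 0], [0.004, -0.002, 0.037], -1]])

```text
t: 8.78
eef_pos: [509.7, 242.8, 27.3]
tcp_rot: [3.141, -0.0, 1.646]
ft_force: [-0.3, -0.4, -0.3]
opening: 0.139
grip_force: 0.0
```

>>> move_arm(plan=[[[0, 0, 0], [0, 0, 0], -1], [[0, 0, 0], [0, 0, -0.02], -1], [[0, 0, 0], [0, 0, -0.06], -1], [[0, 0, 0], [0, 0, -0.08], -1]])

```text
t: 9.28
eef_pos: [509.8, 242.9, 108.6]
tcp_rot: [3.14, -0.001, 1.646]
ft_force: [0.2, -0.4, -0.1]
opening: 0.1
grip_force: 30.0
```

```bash
sed -i 's/^JP=.*/JP=np.array([460.4,-56,-.104])/' h.py; python3 - <<'E'
from h import *
inj(); s=readout.state(); print(s["grip_force"])
for y in (72,24,-24,-72): goj(0,y,100)
E
```

```text
9.28 jig [ 18.1 302.4] 108.6 F [ 0.2 -0.4 -0.1] open 0.1
29.9998739361763
turn 10.3 shift [-0.2235 -0.0588  0.0083]
turn 10.3 shift [-0.2708 -0.0674  0.0083]
turn 10.3 shift [-0.318  -0.0759  0.0082]
turn 10.3 shift [-0.3652 -0.0845  0.0082]
```

Web held (opening 9.5 mm). Carry it to bay 2.

>>> move_arm(plan=[[[0, 0, 3], [-0.06, -0.015, 0], -1], [[0, 0, 6], [-0.12, -0.03, 0], -1], [[0, 0, 8], [-0.18, -0.045, 0], -1], [[0, 0, 10.3], [-0.24, -0.059, 0], -1], [[0, 0, 10.3], [-0.298, -0.072, 0], -1]])

```text
t: 9.9
eef_pos: [459.4, -61.7, 106.9]
tcp_rot: [3.141, 0.0, 1.466]
ft_force: [0.5, -0.2, 0.2]
opening: 0.099
grip_force: 30.0
```

>>> move_arm(plan=[[[0, 0, 0], [-0.02, 0, 0], -1], [[0, 0, 0], [-0.02, 0, 0.02], -1], [[0, 0, 0], [-0.02, 0, 0.04], -1]])

```text
t: 10.28
eef_pos: [457.9, -80.2, 66.5]
tcp_rot: [3.14, 0.0, 1.465]
ft_force: [0.3, -0.8, -0.8]
opening: 0.106
grip_force: 30.0
```

```bash
python3 - <<'E'
from h import *
s=eyes.read_camera("side"); inj(); st=readout.state(); print(st["grip_force"]); goj(0,-24,27)
cv2.imwrite("pics/b2.png",cv2.resize(s["img"][:,:,::-1][170:290,250:400],(750,600),interpolation=2))
E
```

```text
10.32 jig [ -0.9 -24. ] 64.5 F [-1.3  0.1 -2.6] open 0.106
29.999738931655884
turn -0.1 shift [-0.      0.001   0.0375]
```

View pics/b2.png

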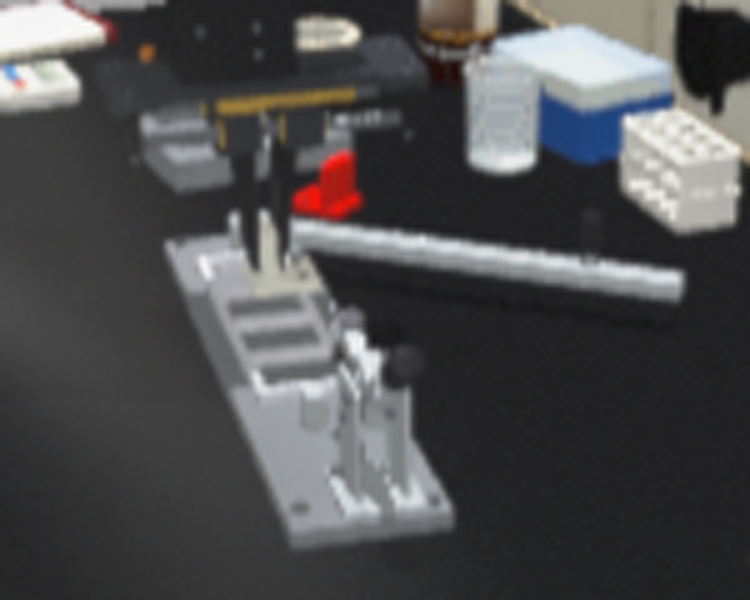

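The bracket hangs upright at crop (275,265) with its foot to the right, above the bays. Lower, release, retreat.

>>> move_arm(plan=[[[0, 0, 0], [0, 0.001, 0.02], -1], [[0, 0, 0], [0, 0.001, 0.033], -1], [[0, 0, 0], [0, 0.001, 0.037], -1], [[0, 0, 0], [0, 0.001, 0.037], -0.6], [[0, 0, 0], [0, 0.001, 0.037], -0.2]])

```text
t: 10.95
eef_pos: [459.0, -79.8, 30.1]
tcp_rot: [3.141, 0.0, 1.466]
ft_force: [0.3, 0.2, 0.1]
opening: 0.249
grip_force: 0.0
```

```bash
python3 - <<'E'
from h import *
inj()
E
```

```text
10.95 jig [  1.1 -23.9] 30.1 F [0.3 0.2 0.1] open 0.249
```

>>> move_arm(plan=[[[0, 0, 0], [0, 0, 0], -0.2], [[0, 0, 0], [0, 0, -0.04], -0.2], [[0, 0, 0], [0.03, 0, -0.09], -0.2], [[0, 0, -5], [0.09, 0.015, -0.1], -0.2], [[0, 0, -10.2], [0.15, 0.03, -0.1], -0.2]])

```text
t: 11.58
eef_pos: [505.3, 67.7, 131.4]
tcp_rot: [3.138, 0.0, 1.646]
ft_force: [0.3, -1.3, -0.3]
opening: 0.399
grip_force: 0.0
```

```bash
python3 - <<'E'
from h import *
t=eyes.read_camera("top");s=eyes.read_camera("side"); inj()
cv2.imwrite("pics/b3.png",np.hstack([cv2.resize(t["img"][:,:,::-1][180:290,215:395],(491,300),interpolation=2),cv2.resize(s["img"][:,:,::-1][180:280,270:370],(300,300),interpolation=2)]))
go(571.4,247.6,70,.074);go(567.5,299.5,70,.074)
E
```

```text
11.68 jig [ 31.8 130.6] 130.4 F [-1.1 -0.3 -0.4] open 0.398
turn 0.4 shift [0.1711 0.0796 0.0606]
turn 0.4 shift [0.2231 0.0799 0.0606]
```

View pics/b3.png

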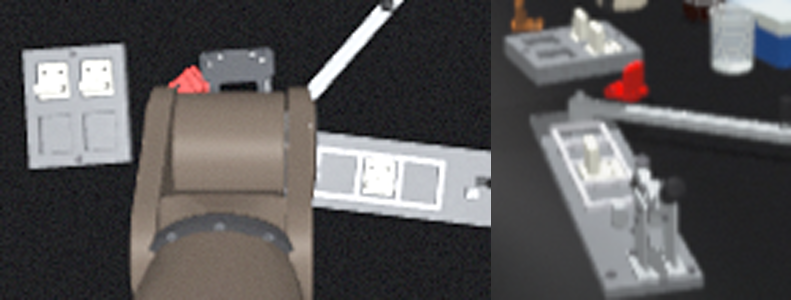

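Bracket A sits in bay 2. The other two are still in the upper cavities, at crop (52,80) and (97,75). Next bracket B.

>>> move_arm(plan=[[[0, 0, 0], [0.055, 0.025, 0], -0.2], [[0, 0, 0], [0.11, 0.051, 0.01], -0.2], [[0, 0, 0], [0.171, 0.08, 0.03], -0.2], [[0, 0, 0], [0.171, 0.08, 0.06], -0.2], [[0, 0, 0], [0.171, 0.08, 0.06], -0.2]])

```text
t: 12.3
eef_pos: [570.3, 242.4, 67.7]
tcp_rot: [-3.137, 0.001, 1.645]
ft_force: [-0.4, -0.1, 0.4]
opening: 0.4
grip_force: 0.0
```

```bash
python3 - <<'E'
from h import *
inj();go(571.4,247.6,26.5,.074)
E
```

```text
12.3 jig [ 78.3 308.2] 67.7 F [-0.4 -0.1  0.4] open 0.4
turn -0.0 shift [0.0051 0.0017 0.0411]
```

>>> move_arm(plan=[[[0, 0, 0], [0.005, 0.002, 0.025], -0.2], [[0, 0, 0], [0.005, 0.002, 0.042], -0.2], [[0, 0, 0], [0.005, 0.002, 0.042], -1], [[0, 0, 0], [0.005, 0.002, 0.042], -1], [[0, 0, 0], [0.005, 0.002, 0.042], -1]])

```text
t: 12.92
eef_pos: [573.6, 247.7, 28.6]
tcp_rot: [3.14, -0.0, 1.644]
ft_force: [-0.6, 0.2, -0.3]
opening: 0.141
grip_force: 0.3
```

>>> move_arm(plan=[[[0, 0, 0], [0, 0, 0], -1], [[0, 0, 0], [0, 0, -0.02], -1], [[0, 0, 0], [0, 0, -0.06], -1], [[0, 0, 0], [0, 0, -0.08], -1]])

```text
t: 13.42
eef_pos: [573.8, 248.0, 110.1]
tcp_rot: [3.139, -0.001, 1.644]
ft_force: [0.1, -0.1, -0.8]
opening: 0.105
grip_force: 30.0
```

```bash
python3 - <<'E'
from h import *
inj();goj(0,24,100)
E
```

```text
13.43 jig [ 81.2 314.1] 110.1 F [ 0.1 -0.1 -0.8] open 0.105
turn 10.2 shift [-0.2712 -0.1311  0.0096]
```

>>> move_arm(plan=[[[0, 0, 3], [-0.055, -0.026, 0], -1], [[0, 0, 6], [-0.11, -0.053, 0], -1], [[0, 0, 8], [-0.165, -0.08, 0], -1], [[0, 0, 10.2], [-0.22, -0.106, 0], -1], [[0, 0, 10.2], [-0.271, -0.131, 0], -1]])

```text
t: 14.05
eef_pos: [461.7, -33.7, 108.2]
tcp_rot: [3.14, 0.0, 1.466]
ft_force: [0.2, -0.6, -0.4]
opening: 0.102
grip_force: 30.0
```

>>> move_arm(plan=[[[0, 0, 0], [0, 0, 0.02], -1], [[0, 0, 0], [0, 0, 0.04], -1], [[0, 0, 0], [0, 0, 0.04], -1]])

```text
t: 14.42
eef_pos: [462.0, -32.1, 67.2]
tcp_rot: [-3.14, -0.0, 1.466]
ft_force: [0.6, -0.2, -0.4]
opening: 0.102
grip_force: 30.0
```

```bash
python3 - <<'E'
from h import *
s=eyes.read_camera("side"); inj(); goj(0,24,28)
E
```

```text
14.47 jig [-0.6 24. ] 67.8 F [1.  0.2 0.6] open 0.107
turn -0.0 shift [-0.      0.0006  0.0398]
```

>>> move_arm(plan=[[[0, 0, 0], [0, 0.001, 0.02], -1], [[0, 0, 0], [0, 0.001, 0.035], -1], [[0, 0, 0], [0, 0.001, 0.04], -1], [[0, 0, 0], [0, 0.001, 0.04], -0.6], [[0, 0, 0], [0, 0.001, 0.04], -0.2]])

```text
t: 15.1
eef_pos: [463.8, -32.1, 28.3]
tcp_rot: [3.14, 0.0, 1.466]
ft_force: [0.2, -0.2, -0.4]
opening: 0.249
grip_force: 0.0
```

>>> move_arm(plan=[[[0, 0, 0], [0, 0, 0], -0.2], [[0, 0, 0], [0, 0, -0.04], -0.2], [[0, 0, 0], [0.03, 0, -0.09], -0.2], [[0, 0, -5], [0.08, 0.02, -0.1], -0.2], [[0, 0, -10.2], [0.14, 0.035, -0.1], -0.2]])

```text
t: 15.72
eef_pos: [514.2, 104.5, 129.5]
tcp_rot: [3.138, 0.0, 1.645]
ft_force: [0.7, -0.7, 0.5]
opening: 0.399
grip_force: 0.0
```

```bash
python3 - <<'E'
from h import *
t=eyes.read_camera("top");s=eyes.read_camera("side"); inj()
cv2.imwrite("pics/b4.png",np.hstack([cv2.resize(t["img"][:,:,::-1][180:290,215:395],(491,300),interpolation=2),cv2.resize(s["img"][:,:,::-1][180:280,270:370],(300,300),interpolation=2)]))
go(567.5,299.5,70,.074)
E
```

```text
15.82 jig [ 36.6 168.3] 128.2 F [-0.8  0.1 -0.2] open 0.399
turn 0.3 shift [0.187  0.0682 0.0585]
```

View pics/b4.png

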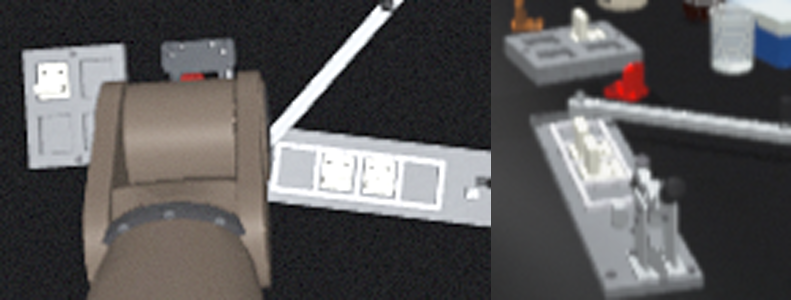

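Brackets A and B sit in bays 2 and 1. The last one is still in the upper-left cavity at crop (52,80). Fetch it.

>>> move_arm(plan=[[[0, 0, 0], [0.058, 0.021, 0], -0.2], [[0, 0, 0], [0.116, 0.042, 0.01], -0.2], [[0, 0, 0], [0.174, 0.063, 0.02], -0.2], [[0, 0, 0], [0.187, 0.069, 0.05], -0.2], [[0, 0, 0], [0.187, 0.069, 0.058], -0.2]])

```text
t: 16.45
eef_pos: [567.0, 295.0, 67.8]
tcp_rot: [-3.139, 0.001, 1.645]
ft_force: [-0.1, -0.6, -0.4]
opening: 0.396
grip_force: 0.0
```

```bash
python3 - <<'E'
from h import *
inj();go(568,299.5,26.5,.074)
E
```

```text
16.45 jig [ 69.5 360.1] 67.8 F [-0.1 -0.6 -0.4] open 0.396
turn 0.0 shift [0.0045 0.0015 0.0413]
```

>>> move_arm(plan=[[[0, 0, 0], [0.004, 0.002, 0.025], -0.2], [[0, 0, 0], [0.004, 0.002, 0.042], -0.2], [[0, 0, 0], [0.004, 0.002, 0.042], -1], [[0, 0, 0], [0.004, 0.002, 0.042], -1], [[0, 0, 0], [0.004, 0.002, 0.042], -1]])

```text
t: 17.08
eef_pos: [570.0, 299.0, 28.6]
tcp_rot: [3.14, -0.0, 1.644]
ft_force: [-0.6, -0.2, 1.1]
opening: 0.143
grip_force: 1.1
```

>>> move_arm(plan=[[[0, 0, 0], [0, 0, 0], -1], [[0, 0, 0], [0, 0, -0.02], -1], [[0, 0, 0], [0, 0, -0.06], -1], [[0, 0, 0], [0, 0, -0.08], -1]])

```text
t: 17.58
eef_pos: [570.6, 299.5, 111.2]
tcp_rot: [3.138, -0.001, 1.644]
ft_force: [0.3, -0.2, -0.1]
opening: 0.1
grip_force: 30.0
```

```bash
python3 - <<'E'
from h import *
inj();goj(0,72,100)
E
```

```text
17.57 jig [ 72.8 365. ] 111.2 F [ 0.3 -0.2 -0.1] open 0.1
turn 10.2 shift [-0.2756 -0.1233  0.0103]
```

>>> move_arm(plan=[[[0, 0, 3], [-0.055, -0.025, 0], -1], [[0, 0, 6], [-0.11, -0.05, 0], -1], [[0, 0, 8], [-0.165, -0.074, 0], -1], [[0, 0, 10.2], [-0.22, -0.099, 0], -1], [[0, 0, 10.2], [-0.276, -0.123, 0], -1]])

```text
t: 18.2
eef_pos: [467.1, 13.2, 109.0]
tcp_rot: [3.139, 0.0, 1.466]
ft_force: [0.7, -0.7, -0.2]
opening: 0.102
grip_force: 30.0
```

>>> move_arm(plan=[[[0, 0, 0], [0, 0, 0.02], -1], [[0, 0, 0], [0, 0, 0.04], -1], [[0, 0, 0], [0, 0, 0.04], -1]])

```text
t: 18.58
eef_pos: [467.3, 14.6, 67.9]
tcp_rot: [-3.141, -0.0, 1.466]
ft_force: [-0.5, 0.8, -0.4]
opening: 0.101
grip_force: 30.0
```

```bash
python3 - <<'E'
from h import *
s=eyes.read_camera("side"); inj(); goj(0,72,28)
E
```

```text
18.62 jig [-0.2 71.1] 68.4 F [ 0.1 -0.2 -1. ] open 0.1
turn -0.0 shift [0.0009 0.0002 0.0404]
```

>>> move_arm(plan=[[[0, 0, 0], [0.001, 0, 0.02], -1], [[0, 0, 0], [0.001, 0, 0.035], -1], [[0, 0, 0], [0.001, 0, 0.04], -1], [[0, 0, 0], [0.001, 0, 0.04], -0.6], [[0, 0, 0], [0.001, 0, 0.04], -0.2]])

```text
t: 19.25
eef_pos: [467.8, 15.9, 28.4]
tcp_rot: [3.14, -0.0, 1.466]
ft_force: [0.4, -0.2, -0.2]
opening: 0.251
grip_force: 0.0
```

>>> move_arm(plan=[[[0, 0, 0], [0, 0, 0], -0.2], [[0, 0, 0], [0, 0, -0.04], -0.2], [[0, 0, 0], [0, 0.02, -0.1], -0.2], [[0, 0, 0], [-0.03, 0.075, -0.1], -0.2], [[0, 0, 0], [-0.06, 0.13, -0.1], -0.2]])

```text
t: 19.88
eef_pos: [591.6, -57.9, 129.4]
tcp_rot: [3.139, 0.0, 1.467]
ft_force: [-0.3, -0.1, 0.1]
opening: 0.402
grip_force: 0.0
```

```bash
python3 - <<'E'
from h import *
inj(); goj(205,-13,100)
E
```

```text
19.88 jig [130.7  11.7] 129.4 F [-0.3 -0.1  0.1] open 0.402
turn 0.0 shift [-0.0247  0.0742  0.0297]
```

>>> move_arm(plan=[[[0, 0, 0], [-0.012, 0.04, 0], -0.2], [[0, 0, 0], [-0.024, 0.074, 0.01], -0.2], [[0, 0, 0], [-0.024, 0.074, 0.02], -0.2]])

```text
t: 20.25
eef_pos: [662.3, -89.8, 106.9]
tcp_rot: [3.141, 0.0, 1.465]
ft_force: [-0.9, 0.1, -1.0]
opening: 0.4
grip_force: 0.0
```

```bash
python3 - <<'E'
from h import *
t=eyes.read_camera("top");s=eyes.read_camera("side"); inj(); go(663,-89.5,49,JP[2])
a=cv2.resize(t["img"][:,:,::-1][180:280,280:440],(480,300),interpolation=2)
b=cv2.resize(s["img"][:,:,::-1][190:290,270:370],(300,300),interpolation=2)
cv2.imwrite("pics/k1.png",np.hstack([a,b]))
E
```

```text
20.35 jig [201.7 -11.6] 106.2 F [-0.4 -0.4  0.2] open 0.399
turn -0.1 shift [-0.0007  0.0034  0.0572]
```

View pics/k1.png

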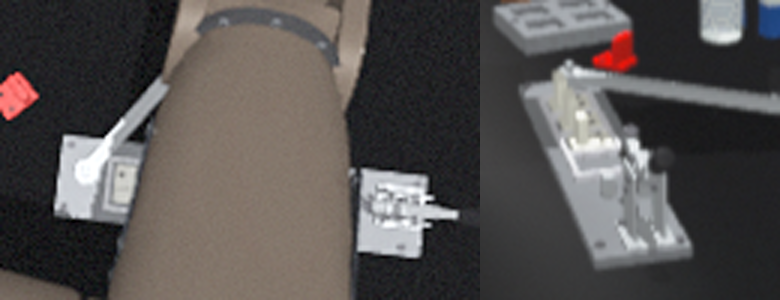

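The front bracket looks suspicious, so I'll overlay the expected outlines on the side view.

```bash
python3 - <<'E'
from h import *
s=eyes.read_camera("side")
of=np.array([285,205]); f=8
im=cv2.resize(s["img"][:,:,::-1][205:265,285:345],None,fx=8,fy=8,interpolation=2)
old=cv2.resize(cv2.imread("pics/b4.png")[:,491:],(100,100),interpolation=cv2.INTER_AREA)[25:85,15:75]
for y in(72,24,-24):
    for P in(rect(-5,5,y-15,y+15,50,30),rect(-10,30,y-17,y+17,20,30)):
        for u in proj(s,w(JP,P)): cv2.circle(im,tuple(int(v) for v in (u-of+.5)*f),0,(0,255,0),-1)
cv2.imwrite("pics/z1.png",np.hstack([im,cv2.resize(old,(320,480))]))
for r in eyes.cut_out(s,"bracket0"): print(round(r["score"],2),np.round(r["uv"],1),r["mask"].sum())
for y in(72,24,-24,-72): print(y,proj(s,w(JP,[[0,y,50],[15,y,20]])).round(1).tolist())
E
```

```text
0.65 [294.9 218.9] 67
0.5 [300.3 225.2] 48
72 [[296.5, 214.7], [301.4, 223.0]]
24 [[299.6, 220.5], [304.6, 229.1]]
-24 [[302.9, 226.8], [308.1, 235.5]]
-72 [[306.4, 233.4], [311.7, 242.4]]
```

View pics/z1.png

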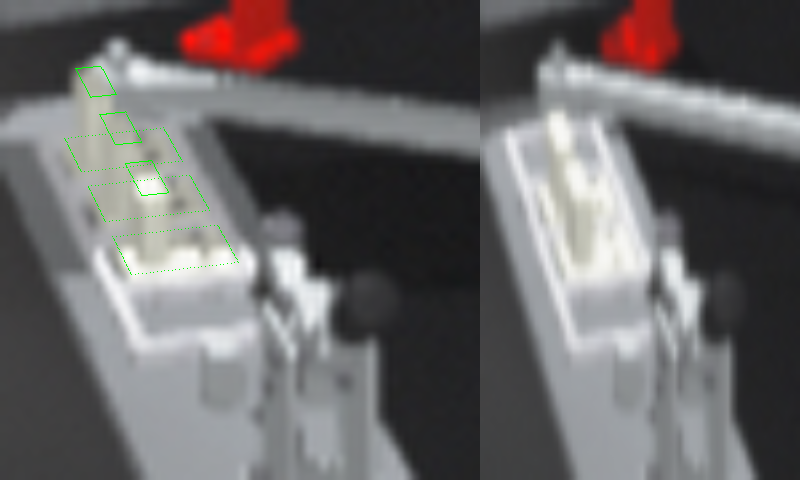

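All three brackets are where expected; the brightness difference is a shadow edge. Descend on the knob and pinch.

>>> move_arm(plan=[[[0, 0, 0], [-0.001, 0.003, 0.03], -0.2], [[0, 0, 0], [-0.001, 0.003, 0.056], -0.2], [[0, 0, 0], [-0.001, 0.003, 0.056], -1], [[0, 0, 0], [-0.001, 0.003, 0.056], -1], [[0, 0, 0], [-0.001, 0.003, 0.056], -1]])

```text
t: 21.08
eef_pos: [664.1, -89.9, 53.1]
tcp_rot: [3.14, -0.0, 1.466]
ft_force: [-6.9, 6.9, 4.1]
opening: 0.14
grip_force: 18.0
```

```bash
python3 -c "
from h import *
inj()
for a in (.8,.65,.5,.35,.2,.1,0,-.02): print(a, np.round([-12.3,205]-np.array([120-228*np.cos(a),20+228*np.sin(a)]),1)*-1)"
```

```text
21.07 jig [206.1 -12.6] 53.1 F [-6.9  6.9  4.1] open 0.14
0.8 [-26.5 -21.4]
0.65 [-49.2 -47. ]
0.5 [-67.8 -75.7]
0.35 [ -81.9 -106.8]
0.2 [ -91.2 -139.7]
0.1 [ -94.6 -162.2]
0 [ -95.7 -185. ]
-0.02 [ -95.7 -189.6]
```

>>> move_arm(plan=[[[0, 0, 0], [-0.0265, -0.0215, 0], -1], [[0, 0, 0], [-0.049, -0.047, 0], -1], [[0, 0, 0], [-0.068, -0.076, 0], -1], [[0, 0, 0], [-0.082, -0.107, 0], -1], [[0, 0, 0], [-0.091, -0.14, 0], -1]])

```text
t: 21.7
eef_pos: [516.1, -168.4, 52.9]
tcp_rot: [3.136, 0.003, 1.465]
ft_force: [2.9, -10.8, -1.7]
opening: 0.137
grip_force: 30.0
```

```bash
python3 -c "
from h import *
inj();goj(20,-108,53);goj(42.8,-107,53)"
```

```text
21.7 jig [  67. -106.] 52.9 F [  2.9 -10.8  -1.7] open 0.137
turn -0.1 shift [-0.0021 -0.047  -0.0003]
turn -0.1 shift [-0.001  -0.0242 -0.0002]
```

>>> move_arm(plan=[[[0, 0, 0], [-0.002, -0.015, 0], -1], [[0, 0, 0], [-0.003, -0.03, 0], -1], [[0, 0, 0], [-0.003, -0.038, 0], -1], [[0, 0, 0], [-0.003, -0.044, 0], -1], [[0, 0, 0], [-0.003, -0.046, 0], -1]])

```text
t: 22.32
eef_pos: [470.7, -167.1, 53.0]
tcp_rot: [3.136, 0.004, 1.466]
ft_force: [0.1, -22.3, -3.6]
opening: 0.138
grip_force: 30.0
```

```bash
python3 -c "
from h import *
inj()"
```

```text
22.32 jig [  21.8 -109.5] 53.0 F [  0.1 -22.3  -3.6] open 0.138
```

>>> move_arm(plan=[[[0, 0, 0], [-0.003, -0.003, 0], -1], [[0, 0, 0], [-0.003, -0.005, 0], -1], [[0, 0, 0], [-0.003, -0.005, 0], -1]])

```text
t: 22.7
eef_pos: [467.0, -167.4, 52.9]
tcp_rot: [3.134, 0.002, 1.465]
ft_force: [14.6, 2.6, -3.5]
opening: 0.139
grip_force: 30.0
```

```bash
python3 -c "
from h import *
inj()"
```

```text
22.7 jig [  18.2 -110.1] 52.9 F [14.6  2.6 -3.5] open 0.139
```

The stop is met: 15 N in +x at jig x 18. Release, rise, and go round behind the handle.

>>> move_arm(plan=[[[0, 0, 0], [0, 0.001, 0], -0.4], [[0, 0, 0], [0, 0.001, 0], -0.3], [[0, 0, 0], [0, 0.001, 0], -0.3], [[0, 0, 0], [0, 0.001, -0.06], -0.3], [[0, 0, 0], [0, 0.001, -0.12], -0.3]])

```text
t: 23.32
eef_pos: [464.1, -166.5, 172.7]
tcp_rot: [-3.14, -0.001, 1.466]
ft_force: [0.4, -0.9, 0.3]
opening: 0.35
grip_force: 0.0
```

>>> move_arm(plan=[[[0, 0, 0], [0, 0, -0.04], -1], [[0, 0, 0], [-0.06, 0, -0.04], -1], [[0, 0, 0], [-0.12, 0, -0.04], -1], [[0, 0, 0], [-0.18, 0, -0.04], -1], [[0, 0, 0], [-0.22, 0, -0.04], -1]])

```text
t: 23.95
eef_pos: [440.8, -387.8, 211.4]
tcp_rot: [-3.141, -0.0, 1.465]
ft_force: [0.2, 1.1, 0.8]
opening: 0.002
grip_force: 0.0
```

```bash
python3 - <<'E'
from h import *
t=eyes.read_camera("top"); inj(); goj(20,-325,104)
b=[r for r in eyes.cut_out(t,"reagent_bottle")[:3]]; print([(r["score"],r["uv"],ray(t,r["uv"],60)) for r in b])
for y in(72,24,-24): print(proj(t,w(JP,[[0,y,50],[15,y,20]])).round(1).tolist())
cv2.imwrite("pics/f1.png",np.hstack([cv2.resize(t["img"][:,:,::-1][200:290,290:450],(800,450),interpolation=2)]))
E
```

```text
24.0 jig [  15.  -335.5] 211.2 F [-2.4 -2.2 -1.2] open 0.004
turn -0.2 shift [0.0107 0.0049 0.1072]
[(0.75, [457.5, 193.9], array([ 628.35761684, -396.5251971 ,   60.        ])), (0.55, [362.2, 245.4], array([ 468.09553458, -103.55132812,   60.        ]))]
[[323.2, 245.0], [323.7, 239.9]]
[[338.7, 246.8], [338.8, 241.6]]
[[354.2, 248.5], [353.8, 243.3]]
```

View pics/f1.png

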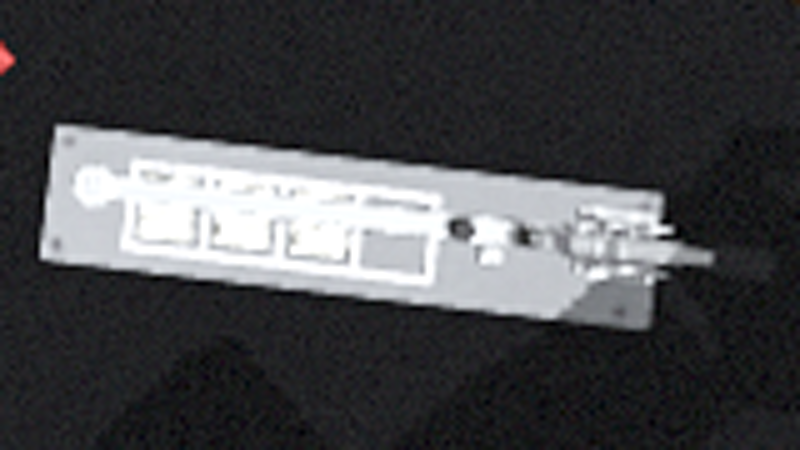

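The bar lies home over the three feet, meeting its stop at crop (490,255). The clamp is still open, grip at (770,265). Descend behind the grip, then push.

>>> move_arm(plan=[[[0, 0, 0], [0, 0.005, 0.05], -1], [[0, 0, 0], [0, 0.005, 0.107], -1], [[0, 0, 0], [0.02, 0.005, 0.107], -1], [[0, 0, 0], [0.04, 0.005, 0.107], -1], [[0, 0, 0], [0.055, 0.005, 0.107], -1]])

```text
t: 24.68
eef_pos: [454.5, -339.1, 112.2]
tcp_rot: [3.131, 0.021, 1.472]
ft_force: [-41.9, -68.6, 62.3]
opening: 0.0
grip_force: 56.0
```

```bash
python3 -c "
from h import *
inj();goj(19,-229,104)"
```

```text
24.68 jig [  23.6 -282.2] 112.2 F [-41.9 -68.6  62.3] open 0.0
turn 0.3 shift [ 0.0534 -0.0044  0.007 ]
```

100 N: the tips rode up on the grip's end face. Back off, go lower, and let the grip's lower edge meet the flat of the fingers.

>>> move_arm(plan=[[[0, 0, 0], [-0.03, 0, 0], -1], [[0, 0, 0], [-0.055, -0.001, 0], -1], [[0, 0, 0], [-0.055, -0.001, 0], -1]])

```text
t: 25.05
eef_pos: [445.9, -386.8, 105.7]
tcp_rot: [3.14, 0.001, 1.465]
ft_force: [-0.1, 1.6, 0.0]
opening: 0.001
grip_force: 0.0
```

```bash
python3 -c "
from h import *
t=eyes.read_camera('top');s=eyes.read_camera('side')
inj();goj(19,-320,96); print(readout.state()['tcp_rot'])
for p,n in((t,'t'),(s,'s')):
  for k in('handle_grip','retaining_bar'): print(n,k,[(round(r['score'],2),np.round(r['uv'],1),ray(p,r['uv'],105).round(1)) for r in eyes.cut_out(p,k)[:3]])
  print(n,'expected grip at .9,1.0',[proj(p,w(JP,[[20,-215-66*np.sin(a-.08),70+66*np.cos(a-.08)]])).round(1).tolist() for a in(.5,.7,.9,1.0)])
"
```

```text
25.15 jig [  19.6 -328.9] 104.9 F [ 0.3 -0.2 -0.1] open 0.002
turn -0.1 shift [ 0.0089 -0.0006  0.0089]
[-3.14150538e+00 -4.68160005e-04  1.46583505e+00]
t handle_grip [(0.49, array([425.1, 251.2]), array([ 454.4, -282.9,  105. ])), (0.17, array([320.8, 245.6]), array([468.3,  22.8, 105. ]))]
t retaining_bar [(0.6, array([346.9, 239.1]), array([487.9, -53.7, 105. ]))]
t expected grip at .9,1.0 [[[433.1, 251.5]], [[436.3, 251.8]], [[438.8, 252.0]], [[439.7, 252.1]]]
s handle_grip []
s retaining_bar [(0.71, array([311.2, 238.4]), array([ 418.3, -274.7,  105. ]))]
s expected grip at .9,1.0 [[[328.4, 230.6]], [[329.6, 235.0]], [[330.7, 239.9]], [[331.2, 242.5]]]
```

```bash
python3 - <<'E'
from h import *
t=eyes.read_camera('top'); s=eyes.read_camera('side')
new=cv2.resize(t["img"][:,:,::-1][200:290,290:450],(800,450),interpolation=2); old=cv2.imread("pics/f1.png")
d=cv2.absdiff(new,old).max(2)[:, :760]; d=cv2.blur(d,(9,9)); ys,xs=np.where(d>40); print("diff px",len(xs),(xs.min(),xs.max(),ys.min(),ys.max()) if len(xs) else "")
g=lambda im,p,P:cv2.remap(cv2.cvtColor(im,cv2.COLOR_RGB2GRAY).astype(np.float32),*[a.copy() for a in proj(p,P).astype(np.float32).T],1)
r=np.arange(30,80,4)
for a in(0,.2,.4,.6,.8,.9,1.0,1.1):
    P=w(JP,np.c_[np.full(len(r),20),-215-r*np.sin(a-.08),70+r*np.cos(a-.08)])
    print(a,g(t["img"],t,P).ravel().astype(int),g(s["img"],s,P).ravel().astype(int))
i=cv2.cvtColor(t["img"],cv2.COLOR_RGB2GRAY); print(i[244:258,405:450])
E
```

```text
diff px 2828 (np.int64(276), np.int64(714), np.int64(234), np.int64(449))
0 [199 199 199 199 199 199 199 199 196 190 182 175 173] [ 38  38  38  38  37  38  66  89  82  50  38  54 100]
0.2 [200 189 182 186 185 172 161 150 150 153 155 156 153] [42 39 38 37 37 37 37 53 84 88 71 47 48]
0.4 [195 178 157 147 150 152 155 146 112  66  29  33  37] [42 41 42 40 39 37 37 36 36 41 64 84 87]
0.6 [157 147 149 152 143  99  44  31  38  39  38  37  43] [44 43 43 44 43 42 42 40 38 36 36 37 41]
0.8 [147 148 147 112  48  31  41  39  37  40  38  38  39] [53 44 42 42 42 43 45 45 44 43 43 42 40]
0.9 [148 149 135  73  30  38  40  37  39  38  37  39  33] [90 78 66 52 46 41 41 42 43 44 44 42 41]
1.0 [147 148 111  42  31  41  38  36  40  36  40  35  23] [129 129 130 125 111  89  67  49  41  40  39  38  38]
1.1 [147 141  89  29  37  39  37  39  38  37  38  30  24] [135 136 140 157 179 187 164 133 100  71  45  39  38]
[[176 212 211 201 162 134 187 219 226 208 215 227 223 210 214 240 184  44
    5  19  20  21  23  26  23  17  18  26  28  17  21  27  26  20  19  22
   28  29  31  13  25  25  28  23  12]
 [200 227 
[... 1721 characters left out ...]
0 169 128 140 151 120 108
   69  26  17  16  26  20  14  34  23  26  33  42  35  41  40  38  42  41
   38  40  31  32  26  24  26  24  21]
 [195 197 221 248 243 190 147 142 146 142 152 140 135 131 155 142 111 114
   80  26  25  21  27  25  25  21  20  27  28  15  30  34  31  29  35  34
   36  23  21  22  25   2  23  28  22]
 [198 200 182 173 138 109 121 121 131 140 141 145 151 146 151  99  24  18
   25  25  13  24  26  18  27  14  23  27  25  21  23  16  26  21  25  30
   24  27  27  24  15  19   9  31  23]
 [198 204 156 117 117 121 126 126 127 123 124 124 125 127 135  88  34  21
   21  24  29  28  21  25  26  21  23  16  12  30  12  21  29  27  25  24
   20  25  23  26  27  23  22  25  23]]
```

The handle is still fully open (stem end at col 431). The tips' tapered ends probably jammed on the grip's end face, so I'll go lower, to z≈93.

>>> move_arm(plan=[[[0, 0, 0], [0, 0, 0.012], -1], [[0, 0, 0], [0.01, 0, 0.012], -1], [[0, 0, 0], [0.02, 0, 0.012], -1], [[0, 0, 0], [0.03, 0, 0.012], -1], [[0, 0, 0], [0.038, 0, 0.012], -1]])

```text
t: 26.08
eef_pos: [449.9, -347.3, 92.8]
tcp_rot: [3.141, 0.0, 1.466]
ft_force: [-0.5, 0.3, -0.0]
opening: 0.003
grip_force: 0.0
```

```bash
python3 -c "
from h import *
inj()"
```

```text
26.07 jig [  19.8 -290.8] 92.8 F [-0.5  0.3 -0. ] open 0.003
```

>>> move_arm(plan=[[[0, 0, 0], [0.006, 0, 0], -1], [[0, 0, 0], [0.012, 0, 0], -1], [[0, 0, 0], [0.016, 0, 0], -1]])

```text
t: 26.45
eef_pos: [452.7, -334.7, 94.4]
tcp_rot: [3.137, 0.005, 1.466]
ft_force: [-2.3, -4.7, 4.2]
opening: 0.005
grip_force: 2.5
```

```bash
python3 -c "
from h import *
inj()"
```

```text
26.45 jig [  21.2 -278. ] 94.4 F [-2.3 -4.7  4.2] open 0.005
```

Contact with small forces. Continue pushing.

>>> move_arm(plan=[[[0, 0, 0], [0.006, 0, 0], -1], [[0, 0, 0], [0.012, 0, 0], -1], [[0, 0, 0], [0.016, 0, 0], -1]])

```text
t: 26.82
eef_pos: [453.2, -316.3, 92.8]
tcp_rot: [3.141, 0.001, 1.466]
ft_force: [-2.0, -5.9, 4.4]
opening: 0.008
grip_force: 3.0
```

```bash
python3 -c "
from h import *
inj()"
```

```text
26.82 jig [  19.9 -259.6] 92.8 F [-2.  -5.9  4.4] open 0.008
```

>>> move_arm(plan=[[[0, 0, 0], [0.005, 0, -0.005], -1], [[0, 0, 0], [0.01, 0, -0.01], -1], [[0, 0, 0], [0.015, 0, -0.01], -1], [[0, 0, 0], [0.02, 0, -0.01], -1]])

```text
t: 27.32
eef_pos: [455.4, -296.2, 103.1]
tcp_rot: [3.141, 0.0, 1.466]
ft_force: [-0.3, -0.8, 1.2]
opening: 0.007
grip_force: 0.8
```

```bash
python3 -c "
from h import *
inj()"
```

```text
27.32 jig [  20.  -239.4] 103.1 F [-0.3 -0.8  1.2] open 0.007
```

>>> move_arm(plan=[[[0, 0, 0], [0.004, 0, 0], -1], [[0, 0, 0], [0.008, 0, 0], -1], [[0, 0, 0], [0.011, 0, 0], -1], [[0, 0, 0], [0.013, 0, 0], -1]])

```text
t: 27.82
eef_pos: [456.4, -286.3, 102.7]
tcp_rot: [3.141, 0.005, 1.468]
ft_force: [-12.1, -28.1, -5.9]
opening: 0.004
grip_force: 15.0
```

```bash
python3 -c "
from h import *
inj()"
```

```text
27.82 jig [  19.9 -229.4] 102.7 F [-12.1 -28.1  -5.9] open 0.004
```

>>> move_arm(plan=[[[0, 0, 0], [0.002, 0, 0], -1], [[0, 0, 0], [0.004, 0, 0], -1], [[0, 0, 0], [0.004, 0, 0], -1]])

```text
t: 28.2
eef_pos: [456.6, -285.7, 102.9]
tcp_rot: [3.139, 0.01, 1.468]
ft_force: [-15.9, -45.0, -8.4]
opening: 0.009
grip_force: 22.9
```

```bash
python3 -c "
from h import *
inj()"
```

```text
28.2 jig [  20.  -228.8] 102.9 F [-15.9 -45.   -8.4] open 0.009
```

Rigid stop at the expected position. Back away and check the handle numerically against the first pictures.

>>> move_arm(plan=[[[0, 0, 0], [-0.01, 0, 0], -1], [[0, 0, 0], [-0.05, 0, 0], -1], [[0, 0, 0], [-0.08, 0, -0.05], -1], [[0, 0, 0], [-0.1, 0, -0.1], -1], [[0, 0, 0], [-0.13, 0, -0.13], -1]])

```text
t: 28.82
eef_pos: [443.5, -409.1, 235.0]
tcp_rot: [3.14, 0.001, 1.467]
ft_force: [-0.9, -1.0, -0.1]
opening: 0.005
grip_force: 0.0
```

```bash
python3 - <<'E'
from h import *
t=eyes.read_camera('top'); s=eyes.read_camera('side'); inj()
for n,p,o,(r0,r1,c0,c1) in(("top",t,cv2.imread("pics/top0.png"),(236,266,395,440)),("side",s,cv2.imread("pics/side0.png"),(210,285,305,345))):
    a=cv2.cvtColor(p["img"],cv2.COLOR_RGB2GRAY)[r0:r1,c0:c1]; b=cv2.cvtColor(o,cv2.COLOR_BGR2GRAY)[r0:r1,c0:c1]
    print(n,"corr with closed start",round(np.corrcoef(a.ravel(),b.ravel())[0,1],3))
print("grip",[(round(r['score'],2),np.round(r['uv'],1)) for p in(t,s) for r in eyes.cut_out(p,"handle_grip")[:2]])
i=cv2.cvtColor(t["img"],cv2.COLOR_RGB2GRAY); o=cv2.cvtColor(cv2.imread("pics/top0.png"),cv2.COLOR_BGR2GRAY)
print(i[248:254,408:435]);print(o[248:254,408:435])
# brackets vs. expected webs seen from above
for y in(72,24,-24,-72):
    u=proj(t,w(JP,[[0,y,50],[-8,y,20]])); print(y,[int(cv2.getRectSubPix(i,(3,3),tuple(map(float,v))).mean()) for v in u])
print([(round(r['score'],2),np.round(r['uv'],1)) for r in eyes.cut_out(t,"bracket0")])
E
```

```text
28.93 jig [  20.3 -355.1] 235.6 F [-0.5 -0.2 -1. ] open -0.001
top corr with closed start 0.968
side corr with closed start 0.781
grip [(0.48, array([414.4, 253.4])), (0.69, array([326.6, 229.6]))]
[[234 241 198 216 187 151 155 161 159 141 122  72  73  57  44  58  56  25
   23  23  20  30  22  26  27  27  15]
 [235 243 209 216 184 152 154 154 141 141 118  53  35  63  86  91  81  51
   25  26  24  31  25  24  25  13  26]
 [204 217 192 202 177 153 155 153 139 152  99  34  53  86 101 102  93  70
   41  21  32  28   7  22  26  31  19]
 [132 134 135 174 172 143 129 190 184 154  97  42  50  89 103 106  93  73
   40  19  28  27  22  26  31  25  25]
 [129 129 154 158 156 109  91 204 199 142 120  79  42  70  92  90  83  61
   40  27  40  27  18  25  29   9  27]
 [189 201 212 188 168 177 221 245 222 170 154 139 104  73  63  61  56  34
   35  27  30  32  20  26  31  27  25]]
[[228 238 190 196 171 135 140 140 144 123 120  73  62  50  38  49  41  36
   23  25  25  29  31  29  34  28  28]
 [221 235 198 199 167 137 138 137 124 128 109  56  27  53  70  77  66  50
   33  35  23  26  23  34  29  34  27]
 [189 207 177 185 158 137 140 138 123 132  90  36  43  71  90  90  81  63
   36  27  26  27  31  30  33  28  34]
 [110 118 119 160 185 148 112 176 167 135  92  45  43  75  87  88  80  65
   41  23  26  21  22  29  26  33  29]
 [112 115 136 144 182 130  75 184 180 126 106  82  46  60  79  80  70  52
   36  25  33  29  24  30  26  23  34]
 [171 185 192 170 146 155 203 226 199 151 135 141 110  57  57  54  49  36
   30  31  18  33  29  32  20  20  26]]
72 [255, 235]
24 [254, 234]
-24 [254, 230]
-72 [200, 201]
[(0.63, array([350.9, 247.6])), (0.5, array([197.4, 223. ])), (0.47, array([335.7, 244.1]))]
```

The grip image matches the closed start pixel for pixel, and the brackets sit at their bay points. Hand in.

```bash
python3 -c "
from cell import env
print(env.job_done())"
```

```text
the job is handed in; nothing more can be done
None
```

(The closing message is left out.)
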